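# Reset the belt tensioner and hold its arm wound back for the new belt

## Robot

A 6-joint arm with a two-finger parallel gripper is mounted at the origin on a cart in front of the work surface, level with it; the furniture and walls round the work are solid. World frame = base frame: x ahead of the robot, y to its left, z up, the work surface at z = 0. Lengths are in m, angles in rad, forces in N, time in s.
With the tool pointing down it reaches from about 0.325 to 0.85 m from the base axis. Payload 4.4 kg.
Tool frame: the origin (TCP) lies midway between the tips of the shut fingers; the grasp point (between the pads) lies 19 mm behind it; z points along the fingers, y is the line along which they close (so a half turn about z gives the same grasp; the last joint's range is limited). The gripper opens to 94 mm and grips with 3 to 60 N. Pads are 16 mm wide; open, the fingers measure 119 mm over their backs; the gripper's body (75 mm by 177 mm) begins 78 mm behind the grasp point.
Start: joints at [1.01, 0.207, 1.542, -0, 1.393, -0.15], TCP at [0.229, 0.527, 0.205] pointing down, gripper open.
Joint ranges: [-2.73, 2.73], [-0.86, 2.22], [0.23, 2.46], [-1.11, 4.25], [0.08, 2.63], [-2.82, 2.82]. Speed limits (rad/s): [2.79, 2.79, 3.14, 3.14, 3.14, 3.14].

## Interface

Orientations are given as a unit quaternion [w, x, y, z].
In Python, from workcell import manip gives the robot as it stands. The module is installed in compiled form; this text tells all that it offers.
- The arm moves only by the shell command python3 -m jog 'ROWS'. ROWS is JSON, one flat list of numbers, 7 for each row, row after row: the turn, a rotation vector about the tool's x, y, z in rad, then the shift along the tool's x, y, z in m, then the finger opening in m, from 0 to 0.094. In form: [wx, wy, wz, dx, dy, dz, gripper, wx, wy, wz, dx, dy, dz, gripper, ...]. A call has 1 to 20 rows; each row shifts and turns the commanded pose from where the row before left it, along the tool's axes as they then stand; what a row does not reach is not made up. A row lasts 1/8 s, in which the tool goes at most 62.5 mm and 10.7 degrees, less where a joint would pass 70% of its speed; a pose out of reach is approached as far as the arm can. A call with a gripper value outside its range is refused whole. The fingers move at their own pace and stop on an object; the grip force is fixed at half the most. Time passes only in rows, so rows that do not move let the fingers close. It gives the time, the measured TCP pose, the force, the opening and the grip force at its end, in the units of the state.
- manip.get_state(): the state, without advancing time (a new reading comes with each control period).
- manip.grab_frame(name): name is "scene" or "top" or "wrist"; returns (picture, depth): 420x560x3 uint8, red, green, blue; 420x560 float32, m along the optical axis (not along the pixel's ray), 0 where there is no reading.
- manip.calibration(name): a dict with "vfov" (degrees; the focal length in pixels is half the picture's height over the tangent of half this angle, whatever the lens; pixels are square), "cx", "cy" (the principal point, pixels), "k1" (the pictures are not rectified: a ray, as slopes to the right and down, at radius r is drawn at 1 + k1 r^2 times it, then the intrinsics apply), "position" and "rotation" of the camera in the world; the wrist camera has in their place "T_tool_cam" (4x4, takes a point from camera to tool coordinates, whose origin is the TCP and whose axes are the flange's). Camera axes: x right, y up, looking along -z (the intrinsics and any distortion apply to the point x, -y, -z); pixel columns grow to the right and rows downward; lengths in m; the calibration is good to about 2 mm. A picture is of the moment at which its call begins: read the wrist's pose just before it. calibration takes no time and is no camera call.
- manip.sign_off(): hands the job in; it is judged then, once.
The state is a dict: "clock": time; "joint_positions": joint angles; "joint_velocities": joint speeds; "joint_efforts": joint torques, N m; "eef_pos": TCP position; "eef_rot": TCP orientation; "contact_force": force on the tool from outside, world axes, zero at the start; "wrist_torque": the same for the moment, N m; "finger_gap": finger opening in m; "grip_force": force on a finger pad.
Only numpy, scipy, OpenCV 4.12 (cv2) and the standard library are available. Lean on these libraries where they do the work, as an engineer would, in place of code of your own. Each camera call takes 0.05 s, during which the arm holds its last target. There are 200 camera calls.

## Task

The belt of the sample divider's drive is being changed, and the new one needs the tensioner in the middle of its three index holes: lift the sprung plunger by its pull knob, turn the tensioner head counter-clockwise (seen from above) by one hole and let the plunger drop fully home. Then swing the tensioner arm counter-clockwise against its spring, away from the belt line, until it meets its stop, and finish holding it there with the gripper's fingers, so that I can slip the belt on; it springs back if let go. Leave the loose things round the machine where they are.

Things in the scene. Friction and masses are not known exactly. Their poses are not given: they have to be found in the camera images.
- divider_drive: Grey bench drive, 240 x 200 mm, fixed, grey deck at 70 mm. Origin under its centre; x from its front (switch, vents) to its back, y left. On the deck: large toothed pulley (74 mm across, x +85 y +58 mm), motor pulley (36 mm across, x -95 y +66 mm), tops at 109 mm, and the tensioner on a bright round index plate (126 mm across, top at 80 mm) with three holes in an arc of 52 mm radius.
- head_axis (a point): Point on the upright axis of the tensioner head, 102 mm above the table (on its centre bolt). The head is a dark two-armed casting, 82 to 93 mm above the table; the plunger stands at the end of one of its arms, 52 mm from this axis, and the tensioner arm is pivoted on the other.
- middle_hole (a point): Mouth of the middle index hole, in the index plate's top face, 80 mm above the table, 52 mm from the head's axis. The plunger starts in the first hole, 0.70 rad clockwise of it seen from above; the third lies 0.70 rad counter-clockwise of it.
- knob_center (a point): Centre of the plunger's black round pull knob, 25 mm in diameter, 24 mm tall; 128 mm above the table when home. Below it is free space down to the head at 93 mm, but for its stem and a 19 mm hexagon (up to 100 mm). It turns freely on its stem. The pin under it, 8 mm in diameter, sits 9 mm deep in a 10 mm hole.
- plunger (a joint): Lift of the sprung plunger in m: 0 fully home in a hole, 0.0095 or more clear of the plate, 0.013 at most. Spring 5 N when home, 9 N when fully up; it drops by itself when let go over a hole and otherwise rides on the plate.
- head_turn (a joint): Angle of the tensioner head in rad, growing counter-clockwise seen from above: 0 plunger in the first hole (start), 0.70 in the middle hole, 1.40 in the third. Light friction; the plunger locks it to within about 0.04 rad.
- swing_axis (a point): Point on the upright axis about which the tensioner arm swings, on the head 32 mm from the head's axis (it moves when the head turns), 126 mm above the table, just above the pivot bolt.
- tension_arm: The tensioner arm: two parallel steel plates (18 mm wide, 96 to 121 mm above the table) with a black idler roller between them at the free end, 80 mm from the pivot, and a coil spring at the pivot. Origin on the pivot axis; x points along the arm to the roller.
- sleeve_center (a point): Centre of the upright grip sleeve on the free end of the tensioner arm, above the roller, 80 mm from the arm's pivot: black, 18 mm in diameter, 34 mm tall (127 to 161 mm above the table), this point half-way up at 144 mm. It turns freely on its stem.
- tension_swing (a joint): Swing of the tensioner arm relative to the head in rad, growing counter-clockwise seen from above, against the spring: 0 at rest (start), 0.96 at the stop. The force needed at the sleeve grows from about 5 N at rest to 8 N at the stop.
- screwdriver: Loose flat screwdriver with a wooden handle, 200 mm long, 18 mm thick, lying along the wall to the right of the machine; origin at its underside's centre, y along it. To be left alone.
- screw_tin: Loose round aluminium tin, 64 mm across and 30 mm tall, standing in front of the machine; origin at its underside's centre. To be left alone.
- jar: Loose plastic jar with a black screw lid, 61 mm across and 84 mm tall, standing behind the machine before the oven; origin at its underside's centre. To be left alone.

How it is judged:
By the outcome, as a careful person would: the job done as asked, in the order asked, and still so for the second after the job is handed in, while the arm keeps its last pose, push and grip.
It also fails if it takes over 45 s, if anything falls off the work surface, if the arm or the gripper's body presses on something with over 40 N, if the wrist force passes 120 N, or if a joint passes its speed limit or range.

## Working session

There is one attempt and no reset: what is moved stays moved. The work goes in short steps, Python scripts to look and compute and a shell command to move; the robot and the scene stay as the last step left them, time stands still between calls to the robot, and variables do not carry over. Pictures are saved under pics/ and viewed, at most 10 in all, crops included, and the job is handed in when it is done.

```bash
mkdir -p pics
cat > h.py <<'E'
import numpy as np, cv2
from workcell import manip
from scipy.spatial.transform import Rotation as R
def cam(name,st=None):
    c=manip.calibration(name); f=210/np.tan(np.radians(c["vfov"])/2)
    if name=="wrist":
        st=st or manip.get_state(); T=np.array(c["T_tool_cam"]); q=st["eef_rot"]
        Rw=R.from_quat([q[1],q[2],q[3],q[0]]).as_matrix()
        return c,f,np.array(st["eef_pos"])+Rw@T[:3,3],Rw@T[:3,:3]
    return c,f,np.array(c["position"]),np.array(c["rotation"]).reshape(3,3)
def ray(C,u,v):
    c,f,p,Rm=C; d=np.array([(u-c["cx"])/f,(v-c["cy"])/f]); s=d.copy()
    for _ in range(20): s=d/(1+c["k1"]*(s@s))
    return p,Rm@np.array([s[0],-s[1],-1])
def onz(C,u,v,z):
    p,d=ray(C,u,v); return p+d*(z-p[2])/d[2]
def dep(C,D,u,v):
    p,d=ray(C,u,v); return p+d*D[int(v),int(u)]
def proj(C,P):
    c,f,p,Rm=C; x=Rm.T@(np.array(P)-p); s=np.array([x[0],-x[1]])/-x[2]; s=s*(1+c["k1"]*(s@s)); return s*f+[c["cx"],c["cy"]]
def tri(C1,a,C2,b):
    p,d=ray(C1,*a);q,e=ray(C2,*b); t=np.linalg.lstsq(np.c_[d,-e],q-p,rcond=None)[0]
    x,y=p+d*t[0],q+e*t[1]; return (x+y)/2,np.linalg.norm(x-y)
E
python3 - <<'E'
from h import *
st=manip.get_state();print({k:np.round(v,3) for k,v in st.items()})
for n in ["scene","top","wrist"]:
    I,D=manip.grab_frame(n); np.savez(n+"0.npz",I=I,D=D); cv2.imwrite(f"pics/{n}0.png",I[...,::-1])
    C=cam(n); print(n,C[2].round(3),C[3].round(2).tolist(),C[1])
E
```

```text
{'clock': np.float64(0.0), 'joint_positions': array([ 1.01 ,  0.207,  1.543, -0.   ,  1.393, -0.15 ]), 'joint_velocities': array([ 0.001,  0.   ,  0.   ,  0.001,  0.002, -0.002]), 'joint_efforts': array([ 1.0000e-03, -3.7089e+01, -2.8141e+01,  7.0000e-02,  3.6000e-02,
       -0.0000e+00]), 'eef_pos': array([0.229, 0.527, 0.204]), 'eef_rot': array([-0.   ,  0.203,  0.979, -0.001]), 'contact_force': array([-0.587, -0.07 , -0.117]), 'wrist_torque': array([-0.039,  0.031,  0.011]), 'grip_force': np.float64(0.0), 'finger_gap': np.float64(0.094)}Traceback (most recent call last):
  File "<stdin>", line 5, in <module>
  File "h.py", line 10, in cam
    return c,f,np.array(c["position"]),np.array(c["rotation"]).reshape(3,3)
                                       ~~~~~~~~~~~~~~~~~~~~~~~~~~~~~~~^^^^^
ValueError: cannot reshape array of size 4 into shape (3,3)
```

View pics/scene0.png

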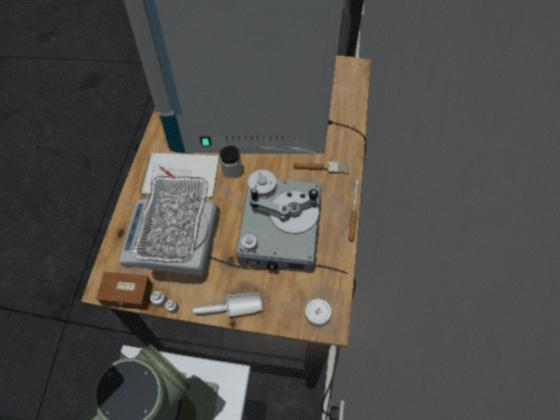

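The scene camera looks steeply down. The drive is around (280,225), with the large pulley at (262,182), the motor pulley at (249,242) and the index plate at (297,212). There is a black knob near (313,194) and another black item near (254,196).

```bash
sed -i 's/np.array(c\["rotation"\]).reshape(3,3)/R.from_quat(np.roll(c["rotation"],-1)).as_matrix()/' h.py
python3 - <<'E'
from h import *
for n in ["scene","top","wrist"]:
    I,D=manip.grab_frame(n); np.savez(n+"0.npz",I=I,D=D); cv2.imwrite(f"pics/{n}0.png",I[...,::-1])
    C=cam(n); print(n,C[2].round(3),C[3].round(2).tolist(),C[1])
C=cam("scene");D=np.load("scene0.npz")["D"]
for uv in [(313,194),(254,196),(262,182),(249,242),(297,212),(318,312),(230,155)]: print(uv,dep(C,D,*uv).round(3))
I=np.load("scene0.npz")["I"][150:280,200:370]; J=np.load("top0.npz")["I"]
cv2.imwrite("pics/both.png",np.hstack([cv2.resize(I,(400,306),interpolation=3)[:300],cv2.resize(J,(400,300))])[...,::-1])
E
```

```text
scene [-0.087 -0.265  1.136] [[0.14, 0.85, -0.51], [-0.99, 0.12, -0.07], [0.0, 0.52, 0.86]] 474.60594059883755
top [ 0.418 -0.201  0.938] [[-0.0, 1.0, -0.08], [-1.0, -0.0, -0.02], [-0.02, 0.08, 1.0]] 396.86699386555466
wrist [0.153 0.561 0.384] [[0.4, -0.88, -0.26], [0.92, 0.38, 0.11], [-0.0, -0.28, 0.96]] 297.32613603278816
(313, 194) [ 0.562 -0.259  0.135]
(254, 196) [ 0.528 -0.115  0.146]
(262, 182) [ 0.598 -0.122  0.106]
(249, 242) [ 0.421 -0.119  0.105]
(297, 212) [ 0.529 -0.224  0.093]
(318, 312) [ 0.294 -0.306  0.03 ]
(230, 155) [ 0.689 -0.017  0.085]
```

View pics/both.png

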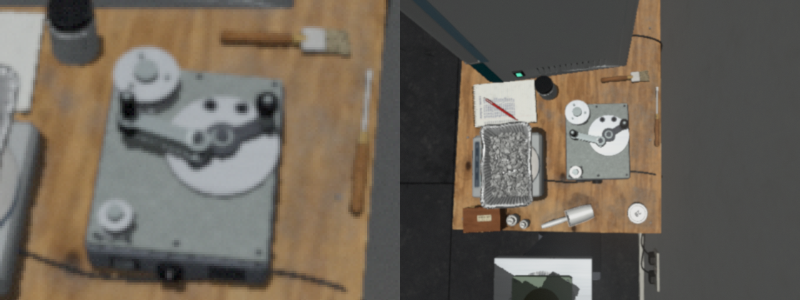

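The left half shows an enlarged scene crop: knob at about (267,103), sleeve at (127,103), and two free holes at (210,104) and (241,106). The right half is the top view, with the knob at (624,123) and the sleeve at (573,132). Next I'll triangulate from dark blobs and view a larger top crop.

Run:
```python
from h import *
def blobs(n,box):
    I=np.load(n+"0.npz")["I"];D=np.load(n+"0.npz")["D"];x0,y0,x1,y1=box;C=cam(n)
    m=(I.max(2)<45).astype(np.uint8);m2=np.zeros_like(m);m2[y0:y1,x0:x1]=m[y0:y1,x0:x1]
    k,L,s,c=cv2.connectedComponentsWithStats(m2)
    for i in range(1,k):
        if s[i,4]>8:
            d=np.median(D[L==i]); print(n,s[i],c[i].round(1),dep(C,D,*c[i].round()).round(3))
blobs("scene",(235,175,325,225));blobs("top",(225,150,330,225))
# high points by depth in top view
C=cam("top");D=np.load("top0.npz")["D"]
P={(u,v):dep(C,D,u,v) for u in range(230,325) for v in range(140,255)}
A=np.array(list(P.values()));K=np.array(list(P.keys()))
for lo,hi in [(.15,.18),(.133,.148),(.1,.113)]:
    s=(A[:,2]>lo)&(A[:,2]<hi)
    m=np.zeros(D.shape,np.uint8);m[K[s,1],K[s,0]]=1
    k,L,st,c=cv2.connectedComponentsWithStats(m)
    for i in range(1,k):
        if st[i,4]>5: 
            q=[A[j] for j in range(len(K)) if L[K[j,1],K[j,0]]==i]; print(lo,st[i],c[i].round(1),np.mean(q,0).round(4))
I=np.load("top0.npz")["I"][140:260,220:340]
cv2.imwrite("pics/topc.png",cv2.resize(I,(600,600),interpolation=cv2.INTER_CUBIC)[...,::-1])
```

```text
scene [310 191   8   9  39] [312.9 196. ] [ 0.554 -0.259  0.137]
scene [252 193   6   7  38] [254.5 195.9] [ 0.528 -0.115  0.146]
scene [251 204   7   4  17] [254.3 205.6] [ 0.522 -0.114  0.107]
top [241 185   6   6  16] [244.2 187.9] [ 0.532 -0.118  0.158]
0.15 [237 182  10   9  66] [241.5 185.7] [ 0.536  -0.1134  0.159 ]
0.133 [308 166  13  13 117] [313.6 172.3] [ 0.5663 -0.2584  0.1376]
0.133 [240 185   8   7  13] [244.2 189.1] [ 0.5321 -0.1169  0.1394]
0.1 [241 143   4   5  11] [242.8 145.5] [ 0.6317 -0.1096  0.1034]
0.1 [235 146   4   2   6] [236.7 146.3] [ 0.6305 -0.096   0.1009]
0.1 [234 146  29  22 247] [247.9 156.8] [ 0.6065 -0.1208  0.1055]
0.1 [234 152   5   4   8] [235.8 153.4] [ 0.6152 -0.0942  0.1007]
0.1 [231 155   6   5   8] [233.  157.4] [ 0.6065 -0.0883  0.1008]
0.1 [254 167   6   4   9] [256.2 168.2] [ 0.5825 -0.1383  0.1007]
0.1 [289 184   7   8  42] [292.  187.7] [ 0.54   -0.2147  0.1018]
0.1 [239 233  14  15  90] [245.4 240.2] [ 0.4288 -0.1164  0.1057]
```

View pics/topc.png

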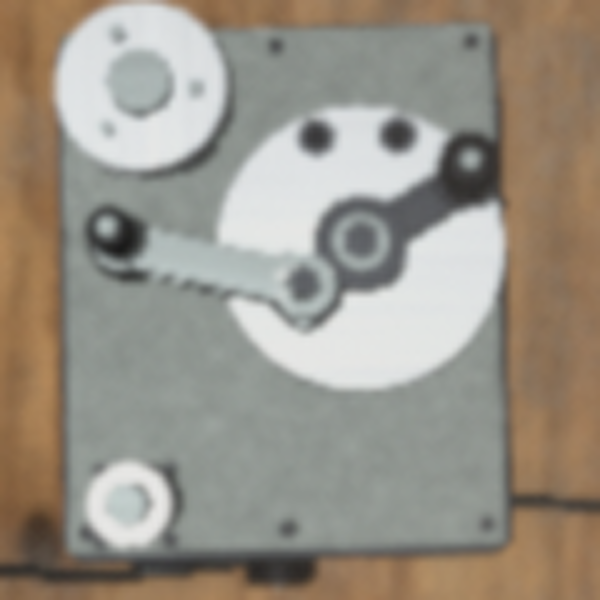

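The top crop is clear. The head axis is at crop (360,240), the pivot at (303,285), the knob at (468,165), and the free holes are at (397,135) for the middle one and (316,137). Knob to axis measures 51 mm, which agrees with the text, so I'll raise the tool, square it up and move over there.

```bash
python3 -m jog '[0,0,-0.136,0,0,-0.032,0.094, 0,0,-0.136,0,0,-0.032,0.094, 0,0,-0.136,0,0,-0.032,0.094, 0,0,0,-0.0194,-0.048,0,0.094, 0,0,0,-0.0194,-0.048,0,0.094, 0,0,0,-0.0194,-0.048,0,0.094, 0,0,0,-0.0194,-0.048,0,0.094, 0,0,0,-0.0194,-0.048,0,0.094, 0,0,0,-0.0194,-0.048,0,0.094, 0,0,0,-0.0194,-0.048,0,0.094, 0,0,0,-0.0194,-0.048,0,0.094, 0,0,0,-0.0194,-0.048,0,0.094, 0,0,0,-0.0194,-0.048,0,0.094, 0,0,0,-0.0194,-0.048,0,0.094, 0,0,0,-0.0194,-0.048,0,0.094, 0,0,0,-0.0194,-0.048,0,0.094, 0,0,0,-0.0194,-0.048,0,0.094, 0,0,0,-0.0194,-0.048,0,0.094, 0,0,0,-0.0194,-0.048,0,0.094, 0,0,0,0,0,0,0.055]'
python3 - <<'E'
from h import *
st=manip.get_state();print(np.round(st["eef_pos"],4),np.round(st["eef_rot"],3),np.round(st["joint_positions"],2))
C=cam("wrist",st);I,D=manip.grab_frame("wrist");np.savez("wrist1.npz",I=I,D=D);cv2.imwrite("pics/wrist1.png",I[...,::-1])
for P in [(.566,-.258,.128),(.54,-.2147,.102),(.536,-.113,.144)]: print(proj(C,P).round(1))
E
```

```text
clock: 2.7
eef_pos: [0.5382, -0.2441, 0.2998]
eef_rot: [-0.001, 0.003, 1.0, 0.0]
contact_force: [0.2, 0.8, 0.1]
finger_gap: 0.0871
grip_force: 0.0
[ 0.5382 -0.2441  0.2998] [-0.001  0.003  1.     0.   ] [-0.57  0.19  1.37 -0.    1.58 -2.14]
[267.6 215.9]
[301.3 190.6]
[391.8 194.5]
```

View pics/wrist1.png

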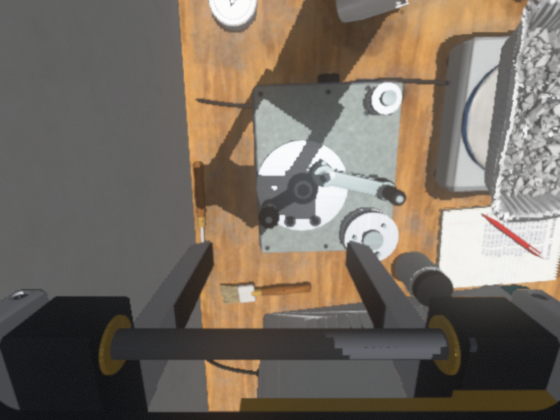

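The wrist view shows the knob at (268,216), the axis bolt at (303,188), the sleeve at (397,197) and the free holes at (291,221) and (316,220). All of these fall close to the projections. Next come two-view heights for the knob, sleeve, axis and hole.

Run:
```python
from h import *
W=cam("wrist");T=cam("top")
I=np.load("wrist1.npz")["I"]
def dark(b,th=60):
    x0,y0,x1,y1=b;m=(I[y0:y1,x0:x1].max(2)<th).astype(np.uint8)
    k,L,s,c=cv2.connectedComponentsWithStats(m)
    for i in range(1,k):
        if s[i,4]>15: print(b,(s[i]+[x0,y0,0,0,0]).tolist(),(c[i]+[x0,y0]).round(1))
dark((255,202,282,232),40);dark((383,183,412,212),40);dark((284,213,300,229),60)
D=np.load("wrist1.npz")["D"]
for lo,hi,b in [(.133,.148,(250,195,290,235)),(.152,.17,(380,180,415,215)),(.0995,.107,(285,170,320,205))]:
    q=[];k=[]
    for u in range(b[0],b[2]):
        for v in range(b[1],b[3]):
            p=dep(W,D,u,v)
            if lo<p[2]<hi: q.append(p);k.append((u,v))
    print("depth",np.mean(q,0).round(4),np.max(q,0).round(4),np.mean(k,0),len(q))
    w=np.mean(k,0)
    t={.133:(313.6,172.3),.152:(241.5,185.7),.0995:(292,187.7)}[lo]
    print("tri",tri(W,w,T,t))
print("hole",tri(W,(291,221),T,(220+397/5,140+135/5)),onz(T,299.4,167,.08))
```

```text
depth [ 0.5654 -0.254   0.1373] [ 0.5794 -0.2417  0.1402] [268.846875 217.9125  ] 320
tri (array([ 0.56516792, -0.25598522,  0.14003968]), np.float64(0.004380456382988686))
depth [ 0.5348 -0.11    0.159 ] [ 0.5448 -0.101   0.1631] [397.44036697 196.97706422] 218
tri (array([ 0.53354746, -0.11426299,  0.16860508]), np.float64(0.0022551151193349298))
depth [ 0.5383 -0.2101  0.1021] [ 0.5472 -0.1967  0.1043] [303.27192982 189.52631579] 114
tri (array([ 0.53491922, -0.21312218,  0.12513429]), np.float64(0.003985188764763593))
hole (array([ 0.58294919, -0.22817002,  0.10167062]), np.float64(0.0058510373340661115)) [ 0.58879108 -0.2314654   0.08      ]
```

```bash
python3 -m jog '[0,0,0,-0.007,-0.003,0.032,0.055, 0,0,0,-0.007,-0.003,0.032,0.055, 0,0,0,-0.007,-0.003,0.032,0.055,0,0,0,-0.007,-0.003,0.032,0.055, 0,0,0,0,0,0,0.055, 0,0,0,0,0,0,0.055]'
python3 - <<'E'
from h import *
st=manip.get_state()
C=cam("wrist",st);I,D=manip.grab_frame("wrist");np.savez("wrist2.npz",I=I,D=D);cv2.imwrite("pics/wrist2.png",I[...,::-1])
print(proj(C,(.566,-.256,.140)).round(1), proj(C,st["eef_pos"]).round(1), proj(C,np.array(st["eef_pos"])+[0,0,-.03]).round(1))
E
```

```text
clock: 3.5
eef_pos: [0.5665, -0.2526, 0.175]
eef_rot: [0.001, 0.0, 1.0, -0.0]
contact_force: [-0.1, 0.3, 0.6]
finger_gap: 0.0545
grip_force: 0.0
[274.1 233.8] [278.4 253.7] [278.5 236.8]
```

View pics/wrist2.png

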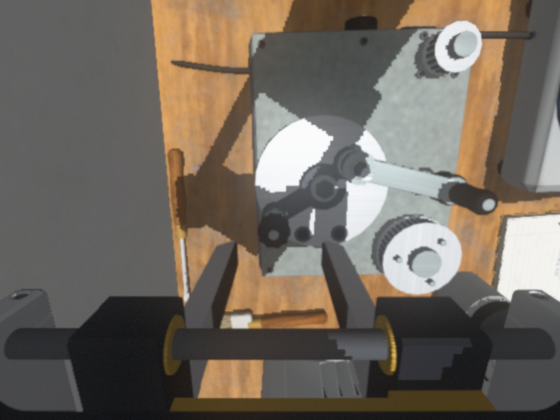

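The knob is at (273,233) and the fingertip midpoint at about (279,243), so the knob lies about 3.5 mm to −y. I'll correct for that, descend to the knob and close.

```bash
python3 -m jog '[0,0,0,0,-0.0035,0.022,0.055, 0,0,0,0,0,0.022,0.055, 0,0,0,0,0,0.020,0.055, 0,0,0,0,0,0,0.03, 0,0,0,0,0,0,0.02,0,0,0,0,0,0,0.01,0,0,0,0,0,0,0.01,0,0,0,0,0,0,0.01]'
```

```text
clock: 4.55
eef_pos: [0.5669, -0.2573, 0.1107]
eef_rot: [0.001, 0.001, 1.0, -0.001]
contact_force: [0.2, 0.0, 4.1]
finger_gap: 0.0247
grip_force: 30.0
```

The gap of 24.7 mm matches the knob. Now I'll lift 11.5 mm.

```bash
python3 -m jog '[0,0,0,0,0,-0.006,0.01, 0,0,0,0,0,-0.0055,0.01, 0,0,0,0,0,0,0.01]'
```

```text
clock: 4.92
eef_pos: [0.5662, -0.2574, 0.1202]
eef_rot: [0.0, 0.001, 1.0, -0.001]
contact_force: [4.3, -3.8, -7.6]
finger_gap: 0.0243
grip_force: 30.0
```

```bash
python3 -m jog '[0,0,0,0,0,-0.002,0.01, 0,0,0,0,0,0,0.01]'
```

```text
clock: 5.18
eef_pos: [0.5661, -0.2574, 0.1218]
eef_rot: [-0.0, 0.001, 1.0, -0.0]
contact_force: [4.7, -5.0, -8.4]
finger_gap: 0.0242
grip_force: 30.0
```

```bash
python3 -m jog '[0,0,0,-0.0038,0.0025,0,0.01, 0,0,0,-0.0035,0.0028,0,0.01, 0,0,0,-0.0033,0.0031,0,0.01, 0,0,0,-0.0030,0.0034,0,0.01, 0,0,0,0,0,0,0.01]'
```

```text
clock: 5.8
eef_pos: [0.5799, -0.2452, 0.1215]
eef_rot: [0.0, 0.001, 1.0, -0.0]
contact_force: [5.0, -3.8, -8.9]
finger_gap: 0.0243
grip_force: 30.0
```

```bash
python3 -m jog '[0,0,0,-0.0027,0.0037,0,0.01, 0,0,0,-0.0024,0.0039,0,0.01, 0,0,0,-0.0020,0.0041,0,0.01, 0,0,0,-0.0017,0.0043,0,0.01, 0,0,0,0,0,0,0.01]'
python3 - <<'E'
from h import *
st=manip.get_state()
C=cam("wrist",st);I,D=manip.grab_frame("wrist");T,_=manip.grab_frame("top")
cv2.imwrite("pics/mid.png",np.hstack([cv2.resize(T[140:240,220:320],(400,400),interpolation=2),cv2.resize(I[110:260,230:380],(400,400),interpolation=2)])[...,::-1])
E
```

```text
clock: 6.42
eef_pos: [0.5888, -0.2282, 0.1214]
eef_rot: [0.0, 0.001, 1.0, 0.001]
contact_force: [5.5, -1.3, -8.9]
finger_gap: 0.0242
grip_force: 30.0
```

View pics/mid.png

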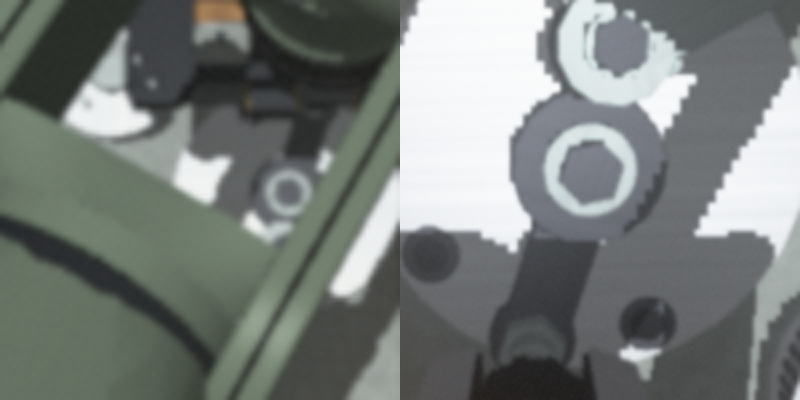

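The right half (wrist crop) shows the head arm at about 109° in the picture. The bisector of the first hole (430,255) and third hole (648,320) is at about 110°, so the pin is over the middle hole. I'll lower it while still gripped and feel for the hole.

```bash
python3 -m jog '[0,0,0,0,0,0.003,0.01, 0,0,0,0,0,0.003,0.01,0,0,0,0,0,0,0.01]'
```

```text
clock: 6.9
eef_pos: [0.5888, -0.2284, 0.1159]
eef_rot: [0.0, 0.001, 1.0, 0.001]
contact_force: [6.1, -0.8, -6.6]
finger_gap: 0.0245
grip_force: 30.0
```

```bash
python3 -m jog '[0,0,0,0,0,0.0025,0.01, 0,0,0,0,0,0.0025,0.01,0,0,0,0,0,0,0.01]'; python3 -m jog '[0,0,0,0,0,0,0.05,0,0,0,0,0,0,0.05,0,0,0,0,0,0,0.05,0,0,0,0,0,0,0.05]'
```

```text
clock: 7.28
eef_pos: [0.5887, -0.2287, 0.1117]
eef_rot: [0.0, 0.001, 1.0, 0.0]
contact_force: [5.5, -1.2, -6.4]
finger_gap: 0.0245
grip_force: 30.0
clock: 7.78
eef_pos: [0.5884, -0.229, 0.1123]
eef_rot: [-0.0, 0.001, 1.0, -0.0]
contact_force: [-0.5, -0.2, 0.0]
finger_gap: 0.0499
grip_force: 0.0
```

```bash
python3 -m jog '[0,0,0,0,0,-0.04,0.05,0,0,0,0,0,-0.05,0.05,0,0,0,0,0,-0.05,0.05,0,0,0,0.02,0.015,-0.02,0.05,0,0,0,0.02,0.015,0,0.05,0,0,0,0.02,0.015,0,0.05,0,0,0,0.02,0.015,0,0.05,0,0,0,0,0,0,0.05]'
python3 - <<'E'
from h import *
st=manip.get_state();C=cam("wrist",st);I,D=manip.grab_frame("wrist");np.savez("wrist3.npz",I=I,D=D);cv2.imwrite("pics/wrist3.png",I[...,::-1])
S=cam("scene");J,DS=manip.grab_frame("scene");np.savez("scene3.npz",I=J,D=DS)
U,V=np.meshgrid(range(0,560,1),range(60,260,1))
P=np.array([dep(C,D,u,v) for u,v in zip(U.ravel(),V.ravel())])
for n,lo,hi,b in [("knob",.1365,.15,(.585,-.23)),("sleeve",.155,.17,(.471,-.137)),("axis",.0995,.106,(.539,-.2125))]:
    s=(P[:,2]>lo)&(P[:,2]<hi)&(np.hypot(P[:,0]-b[0],P[:,1]-b[1])<.03)
    if s.any(): print(n,P[s].mean(0).round(4),np.median(P[s,2]).round(4),P[s].max(0).round(4),s.sum(),U.ravel()[s].mean().round(1),V.ravel()[s].mean().round(1))
E
```

```text
clock: 8.78
eef_pos: [0.5079, -0.1681, 0.2724]
eef_rot: [0.0, 0.001, 1.0, -0.0]
contact_force: [0.1, -0.3, -0.4]
finger_gap: 0.0499
grip_force: 0.0
sleeve [ 0.4704 -0.1375  0.1591] 0.1592 [ 0.4799 -0.1288  0.1623] 253 309.6 170.1
axis [ 0.5391 -0.2121  0.1017] 0.1017 [ 0.5466 -0.2048  0.104 ] 121 243.3 218.5
```

View pics/wrist3.png

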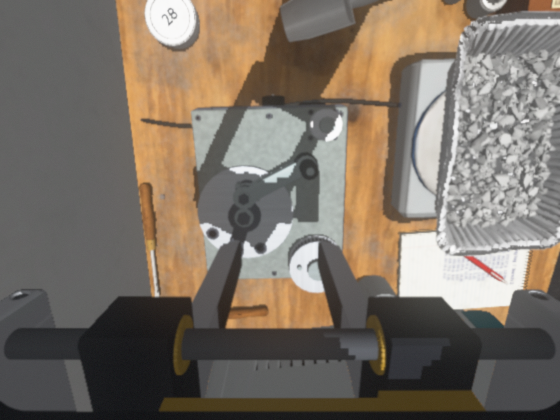

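The arm has turned with the head: the sleeve is at (309,169), about (0.470,−0.1375), as predicted. The first and third holes are free at (213,235) and (260,248), and the knob is behind the finger. I'll check the knob's height with the scene camera.

Run:
```python
from h import *
S=cam("scene")
for f in ("scene0.npz","scene3.npz"):
    D=np.load(f)["D"];g=[dep(S,D,u,v) for u in range(230,340) for v in range(160,240)]
    P=np.array([p for p in g if p[2]<.2]); b=(.566,-.257) if f=="scene0.npz" else (.589,-.229)
    s=np.hypot(P[:,0]-b[0],P[:,1]-b[1])<.014
    print(f,s.sum(),np.sort(P[s,2])[-14:].round(4),P[s&(P[:,2]>.12)].mean(0).round(4))
```

```text
scene0.npz 172 [0.138  0.1382 0.1383 0.1384 0.1388 0.1391 0.1392 0.1392 0.1392 0.1392
 0.1393 0.1397 0.1399 0.1401] [ 0.5622 -0.2576  0.1331]
scene3.npz 151 [0.1381 0.1383 0.1383 0.1383 0.1384 0.1386 0.1386 0.1387 0.1392 0.1394
 0.1396 0.1399 0.1399 0.1407] [ 0.5846 -0.2296  0.1337]
```

The knob top is at 0.140 m, the same as at the start, so the plunger is home. Now I'll go to the sleeve, grip it and check.

```bash
python3 -m jog '[0,0,0,0.0188,0.015,0,0.05,0,0,0,0.0187,0.0147,0,0.05,0,0,0,0,0,0.045,0.05,0,0,0,0,0,0.045,0.05,0,0,0,0,0,0.034,0.05,0,0,0,0,0,0.018,0.05,0,0,0,0,0,0,0.03,0,0,0,0,0,0,0.01,0,0,0,0,0,0,0.005,0,0,0,0,0,0,0.005,0,0,0,0,0,0,0.005]'
```

```text
clock: 10.25
eef_pos: [0.4721, -0.1385, 0.131]
eef_rot: [0.001, 0.001, 1.0, 0.0]
contact_force: [0.9, 3.6, 4.2]
finger_gap: 0.0171
grip_force: 30.0
```

```bash
python3 -m jog '[0,0,0,0.0060,-0.0036,0,0.005,0,0,0,0.0057,-0.0041,0,0.005,0,0,0,0.0053,-0.0046,0,0.005,0,0,0,0.0048,-0.0050,0,0.005,0,0,0,0.0044,-0.0054,0,0.005,0,0,0,0,0,0,0.005]'
```

```text
clock: 11.0
eef_pos: [0.4459, -0.1607, 0.131]
eef_rot: [0.001, 0.001, 1.0, 0.001]
contact_force: [2.6, 6.6, 4.9]
finger_gap: 0.0173
grip_force: 30.0
```

```bash
python3 -m jog '[0,0,0,0.0039,-0.0058,0,0.005,0,0,0,0.0034,-0.0061,0,0.005,0,0,0,0.0028,-0.0064,0,0.005,0,0,0,0.0023,-0.0066,0,0.005,0,0,0,0,0,0,0.005]'
```

```text
clock: 11.62
eef_pos: [0.433, -0.1854, 0.1309]
eef_rot: [0.001, 0.001, 1.0, 0.001]
contact_force: [0.8, 8.0, 6.5]
finger_gap: 0.0172
grip_force: 30.0
```

```bash
python3 -m jog '[0,0,0,0.0017,-0.0068,0,0.005,0,0,0,0.0005,-0.0034,0,0.005,0,0,0,0,0,0,0.005]'; python3 -m jog '[0,0,0,0.0003,-0.002,0,0.005,0,0,0,0,0,0,0.005]'
```

```text
clock: 12.0
eef_pos: [0.4306, -0.1952, 0.1309]
eef_rot: [0.0, 0.001, 1.0, 0.002]
contact_force: [-0.2, 7.6, 7.4]
finger_gap: 0.0167
grip_force: 30.0
clock: 12.25
eef_pos: [0.4303, -0.1971, 0.1309]
eef_rot: [0.0, 0.001, 1.0, 0.002]
contact_force: [-0.7, 7.0, 8.3]
finger_gap: 0.0166
grip_force: 30.0
```

```bash
python3 -m jog '[0,0,0,0.0002,-0.0015,0,0.005,0,0,0,0,0,0,0.005]'
```

```text
clock: 12.5
eef_pos: [0.4301, -0.1985, 0.1309]
eef_rot: [0.0, 0.001, 1.0, 0.002]
contact_force: [-0.7, 6.9, 7.4]
finger_gap: 0.0171
grip_force: 30.0
```

```bash
python3 -m jog '[0,0,0,0.0001,-0.0015,0,0.005,0,0,0,0,0,0,0.005]'; python3 -m jog '[0,0,0,0,-0.0015,0,0.005,0,0,0,0,0,0,0.005]'
```

```text
clock: 12.75
eef_pos: [0.4299, -0.2, 0.1309]
eef_rot: [0.0, 0.001, 1.0, 0.002]
contact_force: [-0.8, 7.5, 8.8]
finger_gap: 0.017
grip_force: 30.0
clock: 13.0
eef_pos: [0.4298, -0.2007, 0.1308]
eef_rot: [0.0, 0.001, 1.0, 0.003]
contact_force: [-1.8, 10.0, 9.6]
finger_gap: 0.0168
grip_force: 30.0
```

```bash
python3 -m jog '[0,0,0,0,-0.0015,0,0.005,0,0,0,0,0,0,0.005]'; python3 -m jog '[0,0,0,0,0,0,0.005,0,0,0,0,0,0,0.005]'
python3 - <<'E'
from h import *
J,D=manip.grab_frame("scene");I,DW=manip.grab_frame("wrist")
cv2.imwrite("pics/fin.png",np.hstack([cv2.resize(J[150:280,230:360],(400,400),interpolation=2),cv2.resize(I[110:310,180:380],(400,400),interpolation=2)])[...,::-1])
E
```

```text
clock: 13.25
eef_pos: [0.4297, -0.2012, 0.1308]
eef_rot: [-0.0, 0.001, 1.0, 0.004]
contact_force: [-0.6, 13.1, 9.5]
finger_gap: 0.0168
grip_force: 30.0
clock: 13.5
eef_pos: [0.4297, -0.2012, 0.1308]
eef_rot: [-0.0, 0.001, 1.0, 0.004]
contact_force: [-0.4, 11.5, 10.3]
finger_gap: 0.0167
grip_force: 30.0
```

View pics/fin.png

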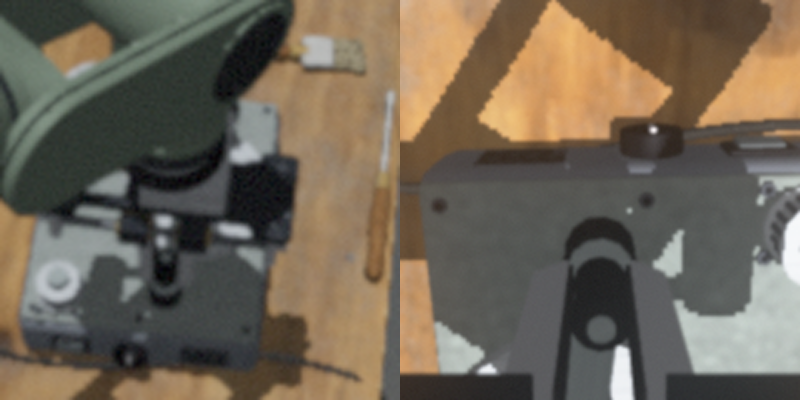

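The sleeve is at (600,300) in the right half, between both fingers. The push has stalled at the stop: the last 1.5 mm command moved the tool only 0.5 mm while the force rose from 7.5 to about 12 N. The swing from the measured positions is about 0.97 rad, so I'm handing the job in.

```bash
python3 -c "from workcell import manip; print(manip.sign_off())"
```

```text
the job is handed in; nothing more can be done
None
```

The plunger is home in the middle hole, and the gripper is holding the tensioner arm against its counter-clockwise stop (job handed in at about 13.5 s; no verdict shown); the arm didn't go near the loose things, though I didn't re-measure them.

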